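# Roll the drilled spacer post hole side up

### The arm

A 6-joint arm with a two-finger parallel gripper is mounted at the origin on a cart in front of the work surface, level with it; the furniture and walls round the work are solid. World frame = base frame: x ahead of the robot, y to its left, z up, the work surface at z = 0. Lengths are in mm, angles in rad, forces in N, time in s.
With the tool pointing down it reaches from about 350 to 975 mm from the base axis. Payload 7.1 kg.
Tool frame: the origin (TCP) lies between the finger pads; the fingertips stand 19 mm ahead of it and the grasp point (between the pads) is the TCP (ctrl.tcp_to_tips is the distance from the TCP to the fingertips, in mm); z points along the fingers, y is the line along which they close (so a half turn about z gives the same grasp; the last joint's range is limited). The gripper opens to 88 mm and grips with 3 to 60 N. Pads are 20 mm wide; open, the fingers measure 115 mm over their backs; the gripper's body (75 mm by 178 mm) begins 61 mm behind the grasp point.
Start: joints at [-1.166, 0.423, 1.63, -0, 1.089, -0.019], TCP at [257.032, -569.683, 216.175] pointing down, gripper open.
Joint ranges: [-3, 3], [-0.9, 2.11], [0.09, 2.58], [-1.31, 4.45], [0.11, 2.69], [-2.54, 2.54]. Speed limits (rad/s): [2.39, 2.39, 3.01, 3.14, 3.14, 3.14].

### API

Orientations are given as a rotation vector (axis times angle).
In Python, from workcell import status, optics, ctrl gives the robot as it stands. The module is installed in compiled form; this text tells all that it offers.
- The arm moves only by the shell command python3 -m inch 'ROWS'. ROWS is JSON, a list that holds one entry, the list of rows, each a list of 7 numbers: the shift along the tool's x, y, z in mm, then the turn, a rotation vector about the tool's x, y, z in rad, then the opening in per cent of the stroke, from 0 (shut) to 100 (fully open). A call has 1 to 20 rows; each row is the pose to reach, as a shift and turn from the pose commanded when the call began, along the tool's axes at that moment; what a row does not reach only later rows make up. A row lasts 1/10 s, in which the tool goes at most 50 mm and 8.59 degrees, less where a joint would pass 70% of its speed; a pose out of reach is approached as far as the arm can. A call with a gripper value outside its range is refused whole. The fingers move at their own pace and stop on an object; the grip force is fixed at half the most. Time passes only in rows, so rows that repeat a pose let the fingers close. It gives the time, the measured TCP pose, the force, the opening and the grip force at its end, in the units of the state.
- status.get_obs(): the state, without advancing time (a new reading comes with each control period).
- optics.get_image(name): name is "scene" or "top"; returns a dict with "frame" (384x512x3 uint8, red, green, blue), "fx", "fy", "cx", "cy" (pixels), "rvec" (rotation vector, rad) and "tvec" (3), from world to camera coordinates, as OpenCV has them. Camera axes: x right, y down, z forward; pixel columns grow to the right and rows downward; lengths in mm; the calibration is good to about 2 mm. A picture is of the moment at which its call begins. There is no depth.
- ctrl.close_job(): hands the job in; it is judged then, once.
The state is a dict: "t": time; "qpos": joint angles; "qvel": joint speeds; "joint_torque": joint torques, N m; "ee_pos": TCP position; "orientation": TCP orientation; "ft_force": force on the tool from outside, world axes, zero at the start; "moment": the same for the moment, N m; "width": finger opening in mm; "grasp_force": force on a finger pad.
Only numpy, scipy, OpenCV 4.12 (cv2) and the standard library are available. Lean on these libraries where they do the work, as an engineer would, in place of code of your own. Each camera call takes 0.05 s, during which the arm holds its last target. There are 200 camera calls.

### The job

Two six-sided aluminium spacer posts from the enlarger stand lie on the bench. Roll the long one over on the bench, without lifting it up into the air, until its flat with the three screw holes lies on top, ready for the lamp bracket. Leave the short post as it lies, and leave the long one lying still.

Things in the scene. Friction and masses are not known exactly. Their poses are not given: they have to be found in the camera images.
- post_mid (a point): Centre of the long post: a loose aluminium hexagonal bar, 120 mm long, 40 mm across flats (side 23.1 mm, corners 46.2 mm), about 0.4 kg, lying on a flat at any heading: centre 20 mm, blank top flat 40 mm above the bench. x runs along it; z is up at the start. Its drilled flat is the upper slope on its -y side: it must roll one flat (60 degrees) towards its +y.
- post_face (a point): Centre of the long post's flat with three dark screw holes (15 mm wide, in a row); z points out of it, 60 degrees from upright at the start; at the end straight up, 40 mm above the bench. A level push only drags the post. A fingertip set on this slope 30 mm up, pushing across the post and rising with it in an arc about its far lower edge, tips it; past 30 degrees it falls onto the next flat.
- stub_mid (a point): Centre of the short post, which must stay: the same hexagonal bar but only 60 mm long, with a single screw hole, loose, lying on a flat, centre 20 mm above the bench; x runs along it. The posts lie 0.23 to 0.34 m apart; a film canister (34 mm wide, 51 mm high) stands between them.

How it is judged:
By the outcome, as a careful person would: the job done as asked, in the order asked, and still so for the second after the job is handed in, with the robot touching nothing.
It also fails if it takes over 32 s, if anything falls off the work surface, if the arm or the gripper's body presses on something with over 40 N, if the wrist force passes 120 N, or if a joint passes its speed limit or range.

## Working session

There is one attempt and no reset: what is moved stays moved. The work goes in short steps, Python scripts to look and compute and a shell command to move; the robot and the scene stay as the last step left them, time stands still between calls to the robot, and variables do not carry over. Pictures are saved under pics/ and viewed, at most 12 in all, crops included, and the job is handed in when it is done.

```bash
mkdir -p pics; python3 - <<'E'
from workcell import status, optics, ctrl
import cv2
for n in("scene","top"):
    d=optics.get_image(n); cv2.imwrite(f"pics/{n}0.png",cv2.resize(d["frame"][:,:,::-1],(800,600),interpolation=cv2.INTER_CUBIC))
    print(n,d["fx"],d["fy"],d["cx"],d["cy"],d["rvec"],d["tvec"])
o=status.get_obs();print(o["t"],o["ee_pos"],o["orientation"],o["width"],ctrl.tcp_to_tips)
E
```

```text
scene 443.44721085772096 443.44721085772096 256.11996718101693 185.68057720292808 [ 1.27421409 -2.03599122  1.08958608] [358.65653528 262.30453106 528.13353787]
top 378.61988694896684 378.61988694896684 257.0918200145667 186.77506343710834 [ 2.1844181  -2.1277953   0.15130952] [142.97117801 509.28057698 847.84665873]
0.1 [ 256.83280484 -569.24500966  215.49650665] [-3.07005491e+00 -6.60392503e-01  4.05703923e-04] 87.76432404311045 19.0
```

View pics/scene0.png

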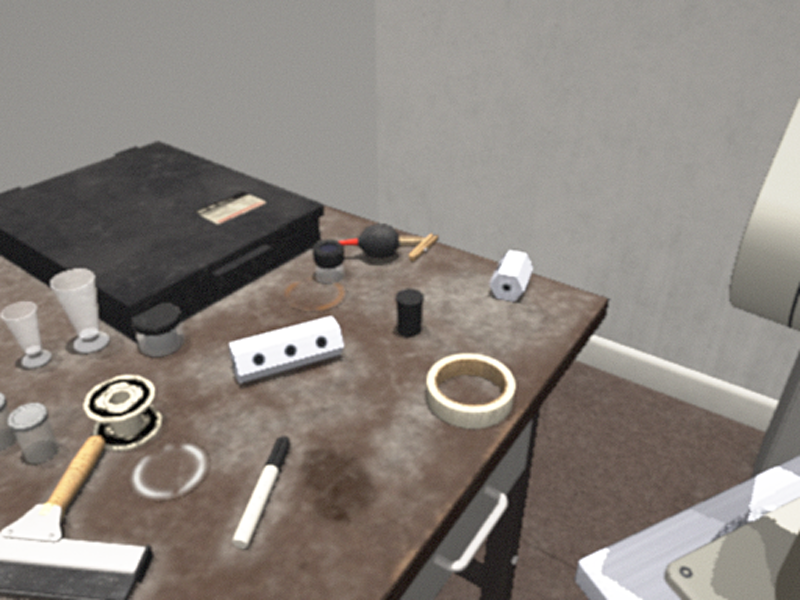

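View pics/top0.png

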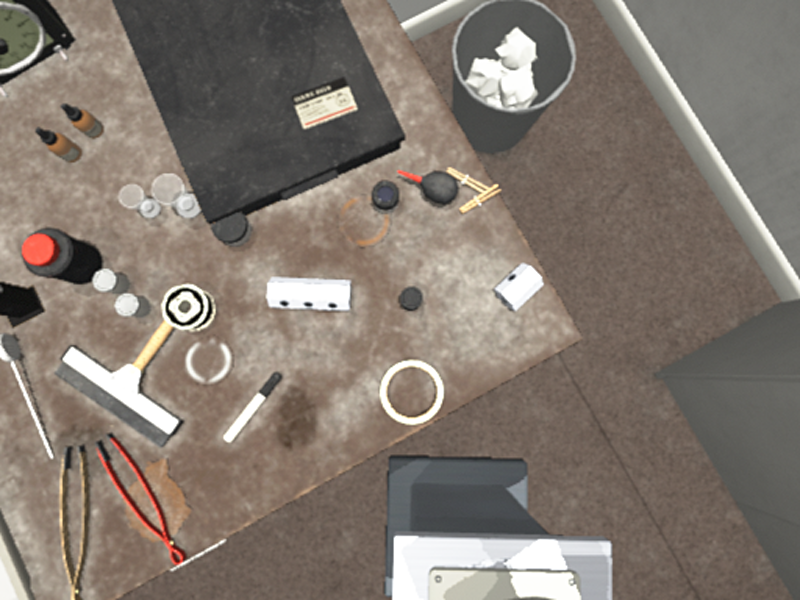

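The scene picture shows the long post at (287,350) with its three holes facing the camera, the canister at (409,312) and the stub at (511,276). In the top picture the post spans (267–350, 277–310) with its holes on the lower slope, so it must roll towards the top of that image. I'll crop in closer on it.

```bash
python3 - <<'E'
import cv2,numpy as np
a=cv2.imread("pics/top0.png")[260:330,250:370]; b=cv2.imread("pics/scene0.png")[305:395,215:360]
a=cv2.resize(a,(720,420),interpolation=cv2.INTER_CUBIC)
cv2.imwrite("pics/ta.png",a)
E
```

```text
(no output)
```

View pics/ta.png

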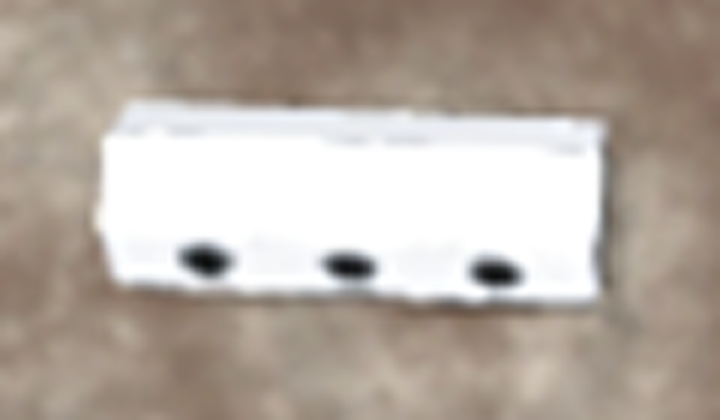

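The three holes are at crop pixels (205,260), (349,266) and (495,272). Next I project them onto z = 30 and cross-check with the scene camera.

```bash
cat > h.py <<'E'
from workcell import status, optics, ctrl
import cv2,numpy as np
from scipy.spatial.transform import Rotation as R
def ray(n,uv,z):
    d=optics.get_image(n);Rm=cv2.Rodrigues(np.array(d["rvec"]))[0];c=-Rm.T@d["tvec"]
    u,v=(np.array(uv)+.5)*.64-.5
    r=Rm.T@np.array([(u-d["cx"])/d["fx"],(v-d["cy"])/d["fy"],1]);return c+r*(z-c[2])/r[2]
E
python3 - <<'E'
from h import *
P=[ray("top",(250+u/6,260+v/6),30) for u,v in((205,260),(349,266),(495,272))]
S=[ray("scene",p,30) for p in((259,359),(290.5,350.5),(321,342))]
print(np.round(P,1),np.round(S,1))
d=P[2]-P[0];d/=np.linalg.norm(d);f=np.array([-d[1],d[0],0])
print("axis",d,"across",f,"canister",ray("top",(410,298),50),"stub",ray("top",(519,287),30))
o=status.get_obs();M=R.from_rotvec(o["orientation"]).as_matrix();print(M.round(3),o["ee_pos"])
print("corner",ray("top",(545,280),0))
E
```

```text
[[484.2 331.1  30. ]
 [483.7 295.4  30. ]
 [483.1 259.2  30. ]] [[486.8 333.1  30. ]
 [486.  297.6  30. ]
 [485.6 261.9  30. ]]
axis [-0.01494536 -0.99988831  0.        ] across [ 0.99988831 -0.01494536  0.        ] canister [494.7586182  144.48692308  50.        ] stub [518.21744232 -18.86719245  30.        ]
[[ 0.912  0.411 -0.   ]
 [ 0.411 -0.912  0.   ]
 [-0.    -0.    -1.   ]] [ 256.99771014 -569.64556006  216.14224673]
corner [534.72489359 -65.4934425    0.        ]
```

```bash
python3 -m inch '[[[396,-337,0,0,0,0.437,50],[396,-337,0,0,0,0.437,50],[396,-337,0,0,0,0.437,50],[396,-337,0,0,0,0.437,50],[396,-337,0,0,0,0.437,50],[396,-337,0,0,0,0.437,50],[396,-337,0,0,0,0.437,50],[396,-337,0,0,0,0.437,50],[396,-337,0,0,0,0.437,50],[396,-337,0,0,0,0.437,50],[396,-337,0,0,0,0.437,50],[396,-337,0,0,0,0.437,50],[396,-337,0,0,0,0.437,50],[396,-337,0,0,0,0.437,50]]]'
```

```text
t: 1.95
ee_pos: [479.0, -100.5, 216.2]
orientation: [3.141, -0.022, -0.0]
ft_force: [1.0, -0.5, 0.1]
width: 44.1
grasp_force: 0.0
```

```bash
python3 -m inch '[[[-44,-397,66,0,0,0,50],[-44,-397,66,0,0,0,50],[-44,-397,66,0,0,0,50],[-44,-397,66,0,0,0,50],[-44,-397,66,0,0,0,50],[-44,-397,66,0,0,0,50],[-44,-397,66,0,0,0,50],[-44,-397,66,0,0,0,50],[-44,-397,66,0,0,0,50],[-44,-397,66,0,0,0,50],[-44,-397,100,0,0,0,50],[-44,-397,135,0,0,0,50],[-44,-397,165,0,0,0,50],[-44,-397,165,0,0,0,50],[-44,-397,165,0,0,0,50],[-44,-397,165,0,0,0,50]]]'
python3 - <<'E'
from h import *
for n in("scene","top"):
    d=optics.get_image(n)["frame"][:,:,::-1]
    c=d[150:290,100:300] if n=="scene" else d[130:270,120:320]
    cv2.imwrite(f"pics/{n}1.png",cv2.resize(c,(800,560),interpolation=cv2.INTER_CUBIC))
E
```

```text
t: 3.55
ee_pos: [442.0, 297.6, 52.8]
orientation: [-3.14, 0.023, -0.003]
ft_force: [0.0, 0.4, -0.5]
width: 44.0
grasp_force: 0.0
```

View pics/scene1.png

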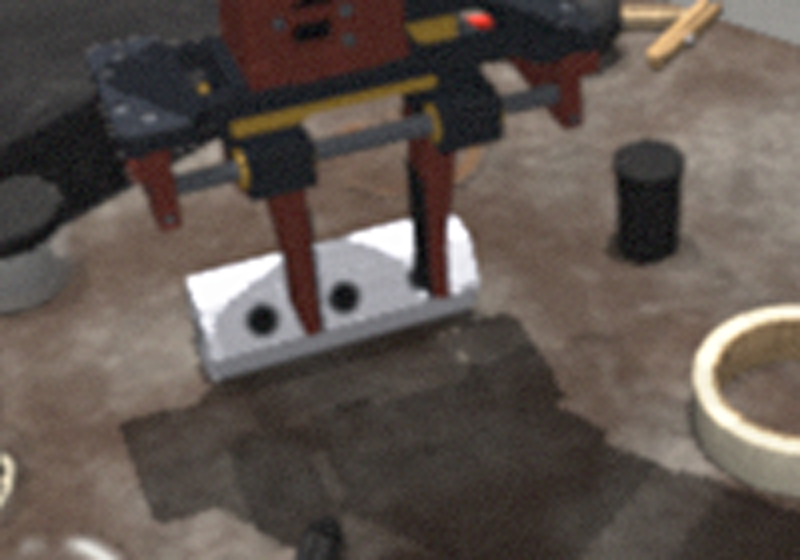

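The fingers stand astride the middle hole in front of the drilled slope, with the tips about 33 mm up, the canister well clear. Next I close in to contact.

```bash
python3 -m inch '[[[10,0,1,0,0,0,50],[20,0,1,0,0,0,50],[26,0,1,0,0,0,50],[30,0,1,0,0,0,50],[30,0,1,0,0,0,50]]]'; python3 -m inch '[[[1,0,0,0,0,0,50],[2,0,0,0,0,0,50],[3,0,0,0,0,0,50],[4,0,0,0,0,0,50],[4,0,0,0,0,0,50]]]';python3 -m inch '[[[1,0,0,0,0,0,50],[2,0,0,0,0,0,50],[3,0,0,0,0,0,50],[3,0,0,0,0,0,50],[3,0,0,0,0,0,50]]]'
python3 - <<'E'
from h import *
ims=[optics.get_image(n)["frame"][:,:,::-1] for n in("scene","top")]
a=cv2.resize(ims[0][190:260,130:230],(800,560),interpolation=cv2.INTER_CUBIC)
cv2.imwrite("pics/s2.png",a)
E
```

```text
t: 4.15
ee_pos: [471.4, 297.5, 50.1]
orientation: [-3.141, 0.021, -0.0]
ft_force: [0.3, -0.4, 0.3]
width: 44.2
grasp_force: 0.0
t: 4.65
ee_pos: [474.7, 297.5, 50.2]
orientation: [-3.141, 0.021, -0.0]
ft_force: [0.7, -0.8, 0.8]
width: 43.9
grasp_force: 0.0
t: 5.15
ee_pos: [477.7, 297.4, 50.2]
orientation: [3.142, -0.021, -0.0]
ft_force: [0.9, 0.2, 0.7]
width: 43.8
grasp_force: 0.0
```

View pics/s2.png

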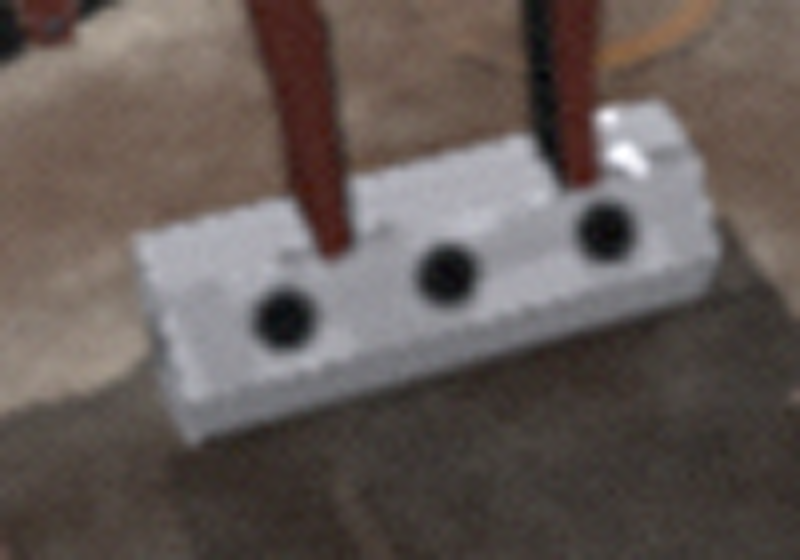

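```bash
python3 - <<'E'
from h import *
d=optics.get_image("scene")
P=np.array([[x,y,z] for y in(326,269) for x in(468,478,488) for z in(31,)]+[[484,296,30],[485,262,30],[485,332,30]],float)
q=cv2.projectPoints(P,d["rvec"],d["tvec"],np.array([[d["fx"],0,d["cx"]],[0,d["fy"],d["cy"]],[0,0,1]]),None)[0][:,0]
print(np.c_[P,((q+.5-[130,190])*8).round()])
E
```

```text
[[468. 326.  31. 347. 359.]
 [478. 326.  31. 333. 332.]
 [488. 326.  31. 319. 305.]
 [468. 269.  31. 603. 284.]
 [478. 269.  31. 587. 258.]
 [488. 269.  31. 571. 233.]
 [484. 296.  30. 460. 280.]
 [485. 262.  30. 606. 235.]
 [485. 332.  30. 296. 324.]]
```

```bash
python3 - <<'E'
from h import *
d=optics.get_image("scene")
P=np.array([[442+dx,y,z] for y in(326,269) for dx in(-10,0,10) for z in(34,53)],float)
K=np.array([[d["fx"],0,d["cx"]],[0,d["fy"],d["cy"]],[0,0,1]])
q=cv2.projectPoints(P,d["rvec"],d["tvec"],K,None)[0][:,0]
print(np.c_[P,((q+.5-[100,150])*4).round()])
P=np.array([[478,y,z] for y in(326,269) for z in(31,40,50)]+[[x,y,z] for y in (236,356) for x,z in ((479,20),(490.5,40),(513.6,40),(490.5,0))],float)
q=cv2.projectPoints(P,d["rvec"],d["tvec"],K,None)[0][:,0]
print(np.c_[P,((q+.5-[130,190])*8).round()])
E
```

```text
[[432. 326.  34. 319. 386.]
 [432. 326.  53. 315. 350.]
 [442. 326.  34. 312. 371.]
 [442. 326.  53. 307. 335.]
 [452. 326.  34. 304. 357.]
 [452. 326.  53. 300. 321.]
 [432. 269.  34. 452. 346.]
 [432. 269.  53. 449. 310.]
 [442. 269.  34. 443. 332.]
 [442. 269.  53. 441. 296.]
 [452. 269.  34. 435. 318.]
 [452. 269.  53. 432. 283.]]
[[478.  326.   31.  333.  332. ]
 [478.  326.   40.  328.  298. ]
 [478.  326.   50.  323.  261. ]
 [478.  269.   31.  587.  258. ]
 [478.  269.   40.  584.  225. ]
 [478.  269.   50.  581.  188. ]
 [479.  236.   20.  729.  254. ]
 [490.5 236.   40.  705.  154. ]
 [513.6 236.   40.  667.   99. ]
 [490.5 236.    0.  713.  295. ]
 [479.  356.   20.  198.  409. ]
 [490.5 356.   40.  172.  304. ]
 [513.6 356.   40.  144.  242. ]
 [490.5 356.    0.  196.  448. ]]
```

The fingertips look higher than computed: the visible ends sit near z ≈ 50, not 31. I back off and lower towards the bench to find out where the tips really are.

```bash
python3 -m inch '[[[-20,0,0,0,0,0,50],[-20,0,10,0,0,0,50],[-20,0,20,0,0,0,50],[-20,0,27,0,0,0,50],[-20,0,29,0,0,0,50],[-20,0,29,0,0,0,50]]]'
python3 -m inch '[[[0,0,1,0,0,0,50],[0,0,2,0,0,0,50],[0,0,2.5,0,0,0,50],[0,0,2.5,0,0,0,50]]]'
python3 - <<'E'
from h import *
print(status.get_obs()["ft_force"])
a=optics.get_image("scene")["frame"][:,:,::-1]
cv2.imwrite("pics/s3.png",cv2.resize(a[190:260,130:230],(800,560),interpolation=cv2.INTER_CUBIC))
E
```

```text
t: 5.95
ee_pos: [457.7, 297.5, 20.4]
orientation: [3.141, -0.021, -0.001]
ft_force: [-0.7, 0.2, 0.6]
width: 43.8
grasp_force: 0.0
t: 6.35
ee_pos: [457.7, 297.7, 18.8]
orientation: [-3.141, 0.021, -0.0]
ft_force: [0.5, -0.0, 0.0]
width: 44.0
grasp_force: 0.0
[ 0.45741684 -0.03637003  0.02713994]
```

View pics/s3.png

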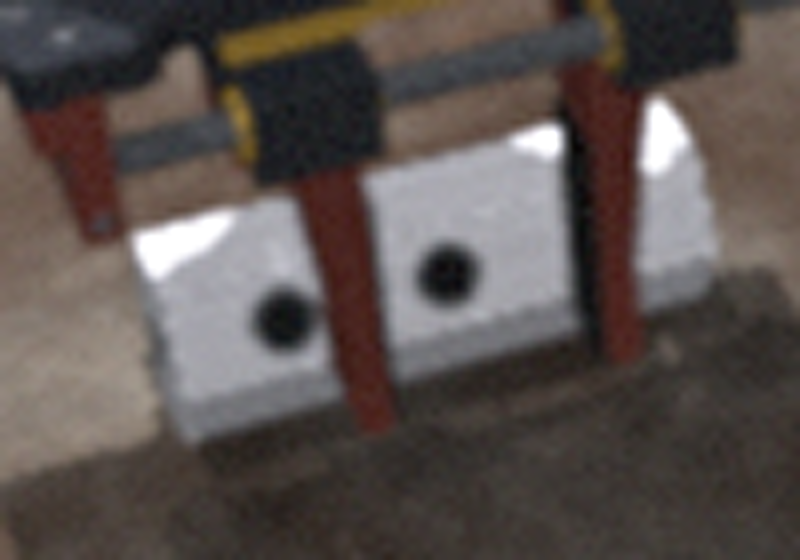

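```bash
python3 -m inch '[[[0,0,1,0,0,0,50],[0,0,2,0,0,0,50],[0,0,2,0,0,0,50]]]';python3 -m inch '[[[0,0,1,0,0,0,50],[0,0,2,0,0,0,50],[0,0,2,0,0,0,50]]]'
```

```text
t: 6.7
ee_pos: [457.6, 297.6, 16.5]
orientation: [3.141, -0.021, -0.0]
ft_force: [-0.7, 0.2, 0.0]
width: 43.8
grasp_force: 0.0
t: 7.0
ee_pos: [457.6, 297.6, 14.5]
orientation: [3.141, -0.021, -0.0]
ft_force: [0.4, -0.1, 0.1]
width: 44.1
grasp_force: 0.0
```

```bash
python3 -m inch '[[[0,0,4,0,0,0,50],[0,0,8,0,0,0,50],[0,0,8,0,0,0,50]]]';python3 -m inch '[[[0,0,1,0,0,0,50],[0,0,2,0,0,0,50],[0,0,3,0,0,0,50],[0,0,3,0,0,0,50]]]'
```

```text
t: 7.3
ee_pos: [457.2, 297.4, 6.0]
orientation: [3.141, -0.021, -0.002]
ft_force: [0.4, 0.4, -0.3]
width: 43.9
grasp_force: 0.0
t: 7.7
ee_pos: [457.7, 297.7, 3.6]
orientation: [3.142, -0.021, -0.0]
ft_force: [0.0, 1.1, -0.1]
width: 43.7
grasp_force: 0.0
```

```bash
for i in 1; do :; done; python3 -m inch '[[[0,0,1,0,0,0,50],[0,0,2,0,0,0,50],[0,0,2,0,0,0,50]]]'; python3 -m inch '[[[0,0,1,0,0,0,50],[0,0,2,0,0,0,50],[0,0,2,0,0,0,50]]]'; python3 -m inch '[[[0,0,1,0,0,0,50],[0,0,1.5,0,0,0,50],[0,0,1.5,0,0,0,50]]]'
```

```text
t: 8.0
ee_pos: [457.6, 297.7, 1.6]
orientation: [3.141, -0.021, -0.0]
ft_force: [0.5, -0.4, -0.1]
width: 43.9
grasp_force: 0.0
t: 8.3
ee_pos: [457.6, 297.6, -0.4]
orientation: [3.141, -0.021, -0.0]
ft_force: [0.4, -0.1, -0.2]
width: 44.1
grasp_force: 0.0
t: 8.6
ee_pos: [457.6, 297.7, -1.9]
orientation: [3.141, -0.021, -0.0]
ft_force: [0.6, -0.4, 0.1]
width: 44.0
grasp_force: 0.0
```

```bash
python3 -m inch '[[[0,0,1,0,0,0,50],[0,0,2,0,0,0,50],[0,0,2,0,0,0,50]]]'; python3 -m inch '[[[0,0,1,0,0,0,50],[0,0,2,0,0,0,50],[0,0,2,0,0,0,50]]]'
python3 - <<'E'
from h import *
a=optics.get_image("scene")["frame"][:,:,::-1]
cv2.imwrite("pics/s4.png",cv2.resize(a[190:260,130:230],(800,560),interpolation=cv2.INTER_CUBIC))
E
```

```text
t: 8.9
ee_pos: [457.6, 297.6, -4.0]
orientation: [3.141, -0.021, -0.0]
ft_force: [0.4, 0.7, -0.3]
width: 43.8
grasp_force: 0.0
t: 9.2
ee_pos: [457.6, 297.6, -6.0]
orientation: [3.141, -0.021, -0.0]
ft_force: [-0.3, -0.7, 0.5]
width: 43.8
grasp_force: 0.0
```

View pics/s4.png

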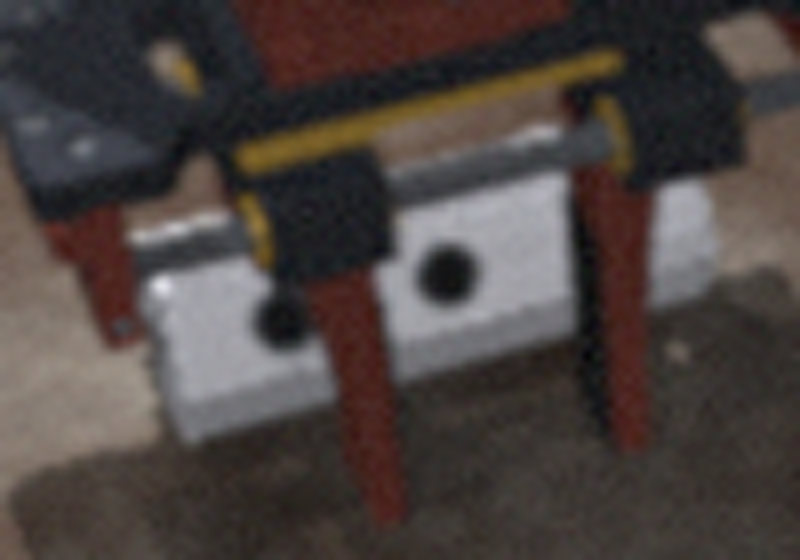

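The tips are now just above the bench, at pixel (390,520), so the real tip height is about the reported TCP z + 6. I go up 31 mm and forward to the slope.

```bash
python3 -m inch '[[[0,0,-15,0,0,0,50],[0,0,-31,0,0,0,50],[8,0,-31,0,0,0,50],[14,0,-31,0,0,0,50],[16,0,-31,0,0,0,50],[16,0,-31,0,0,0,50]]]'; python3 -m inch '[[[1,0,0,0,0,0,50],[2,0,0,0,0,0,50],[3,0,0,0,0,0,50],[3,0,0,0,0,0,50]]]'; python3 -m inch '[[[1,0,0,0,0,0,50],[2,0,0,0,0,0,50],[3,0,0,0,0,0,50],[3,0,0,0,0,0,50]]]'
python3 - <<'E'
from h import *
a=optics.get_image("scene")["frame"][:,:,::-1]
cv2.imwrite("pics/s5.png",cv2.resize(a[190:260,130:230],(800,560),interpolation=cv2.INTER_CUBIC))
E
```

```text
t: 9.85
ee_pos: [473.9, 297.3, 24.8]
orientation: [3.141, -0.022, -0.001]
ft_force: [0.5, 0.5, 0.3]
width: 43.9
grasp_force: 0.0
t: 10.25
ee_pos: [475.9, 297.1, 25.0]
orientation: [3.141, -0.021, -0.002]
ft_force: [-4.5, -0.5, 2.4]
width: 43.7
grasp_force: 2.4
t: 10.65
ee_pos: [479.8, 297.4, 25.2]
orientation: [-3.141, 0.021, -0.0]
ft_force: [-3.3, -1.1, 3.1]
width: 44.0
grasp_force: 2.4
```

View pics/s5.png

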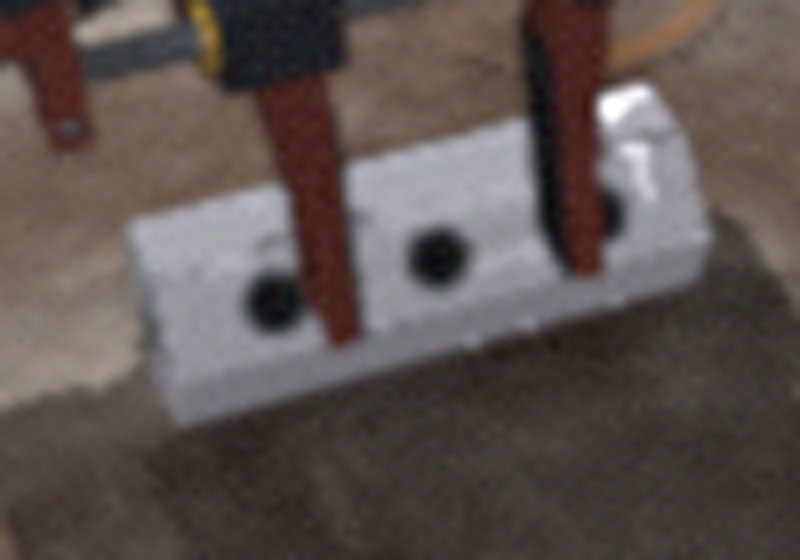

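Contact: −3.3 N in x, and the post has been dragged about 5 mm. Now I start the arc.

```bash
python3 -m inch '[[[1.9,0,-1.4,0,0,0,50],[3.7,0,-2.8,0,0,0,50],[5.6,0,-4.1,0,0,0,50],[7.5,0,-5.2,0,0,0,50],[9.5,0,-6.2,0,0,0,50],[11.5,0,-7.2,0,0,0,50],[11.5,0,-7.2,0,0,0,50]]]'
python3 - <<'E'
from h import *
a=optics.get_image("scene")["frame"][:,:,::-1]
cv2.imwrite("pics/s6.png",cv2.resize(a[190:260,130:230],(800,560),interpolation=cv2.INTER_CUBIC))
E
```

```text
t: 11.4
ee_pos: [492.0, 297.4, 32.6]
orientation: [-3.141, 0.021, -0.002]
ft_force: [-0.6, -0.6, 1.4]
width: 44.1
grasp_force: 0.7
```

View pics/s6.png

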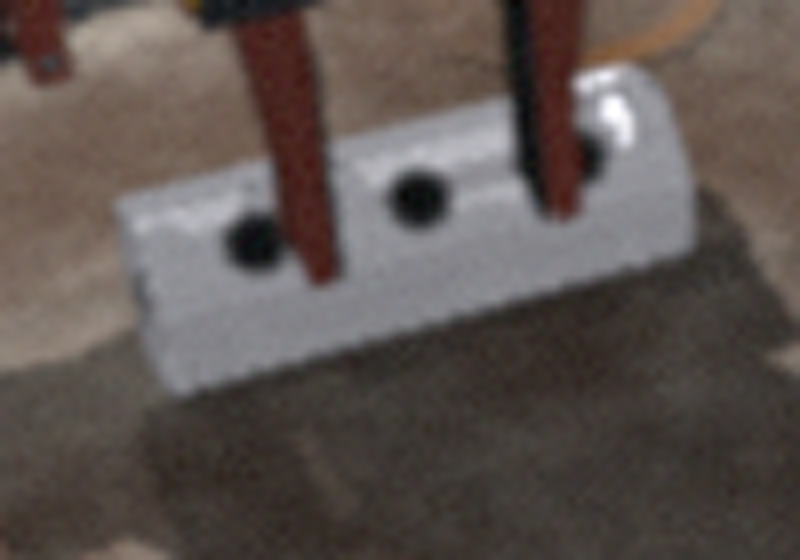

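It is tipping: the bottom face shows, and the fingers keep their place beside the holes. I go on past the balance point.

```bash
python3 -m inch '[[[2.1,0,-0.8,0,0,0,50],[4.3,0,-1.7,0,0,0,50],[6.5,0,-2.3,0,0,0,50],[8.8,0,-2.8,0,0,0,50],[11,0,-3.2,0,0,0,50],[13.2,0,-3.6,0,0,0,50],[15.5,0,-3.9,0,0,0,50],[17.5,0,-4.2,0,0,0,50],[17.5,0,-4.2,0,0,0,50],[17.5,0,-4.2,0,0,0,50]]]'
python3 - <<'E'
from h import *
a=optics.get_image("scene")["frame"][:,:,::-1]
cv2.imwrite("pics/s7.png",cv2.resize(a[170:254,130:242],(800,600),interpolation=cv2.INTER_CUBIC))
E
```

```text
t: 12.45
ee_pos: [508.6, 297.0, 36.5]
orientation: [3.141, -0.021, -0.0]
ft_force: [0.3, 0.3, 0.2]
width: 44.1
grasp_force: 0.0
```

View pics/s7.png

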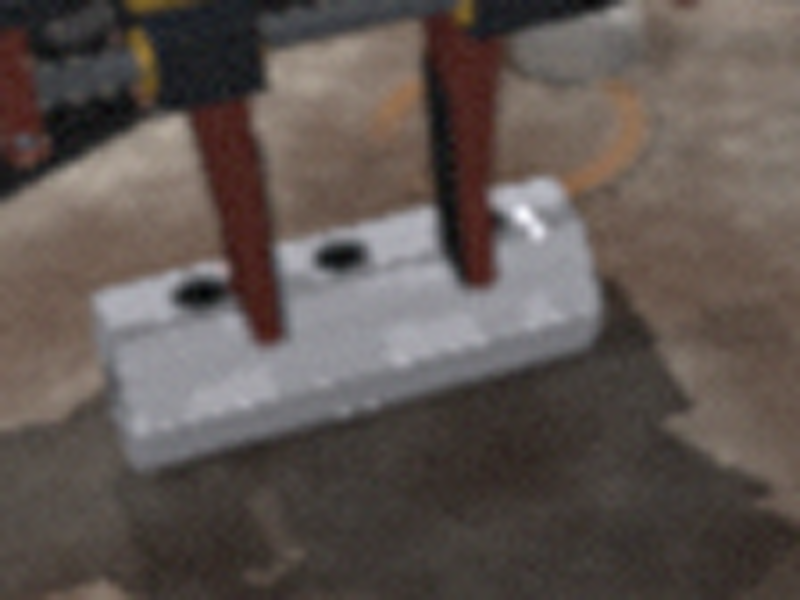

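The post has dropped onto its next flat, with the holes now on top near (200,293) and (340,255). I retract straight up and back.

```bash
python3 -m inch '[[[0,0,-5,0,0,0,50],[0,0,-30,0,0,0,50],[-20,0,-70,0,0,0,50],[-50,0,-110,0,0,0,50],[-90,0,-140,0,0,0,50],[-90,0,-140,0,0,0,50],[-90,0,-140,0,0,0,50]]]'
python3 - <<'E'
from h import *
a=optics.get_image("scene")["frame"][:,:,::-1]
cv2.imwrite("pics/s8.png",cv2.resize(a[130:280,110:360],(800,480),interpolation=cv2.INTER_CUBIC))
E
```

```text
t: 13.2
ee_pos: [418.7, 298.6, 177.9]
orientation: [-3.14, 0.019, -0.004]
ft_force: [1.1, 0.6, -1.0]
width: 43.8
grasp_force: 0.0
```

View pics/s8.png

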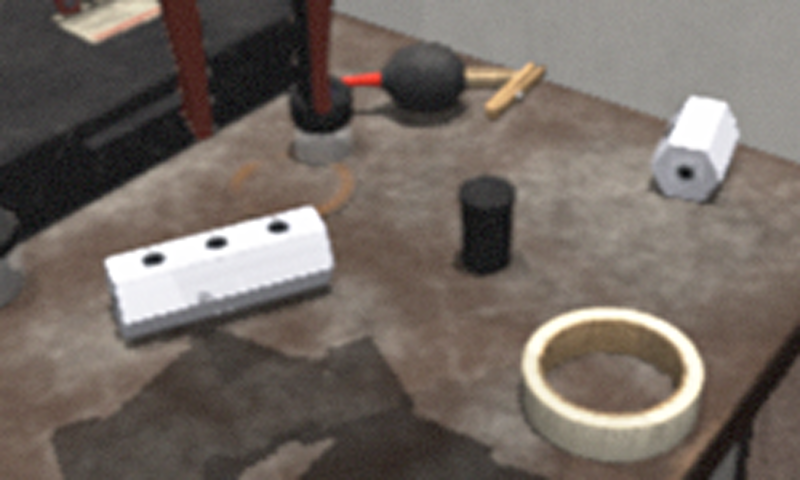

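The long post lies flat with its three holes on top at (152,259), (216,243) and (278,227). The canister and the short post are undisturbed and the gripper is clear.

```bash
python3 -m inch '[[[0,0,0,0,0,0,50],[0,0,0,0,0,0,50],[0,0,0,0,0,0,50]]]'; python3 -c "
from workcell import ctrl
print(ctrl.close_job())"
```

```text
t: 13.55
ee_pos: [418.9, 297.9, 175.6]
orientation: [3.141, -0.022, -0.002]
ft_force: [-0.5, 0.6, 0.2]
width: 43.7
grasp_force: 0.0
the job is handed in; nothing more can be done
None
```

I rolled the long post over one flat so its three screw holes lie on top, left the short post as it lay, and handed the job in at 13.6 s with the gripper clear; no verdict was returned.

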